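# Pack and latch the sample case

## Robot

A 6-joint arm with a two-finger parallel gripper is mounted at the origin on a cart in front of the work surface, level with it; the furniture and walls round the work are solid. World frame = base frame: x ahead of the robot, y to its left, z up, the work surface at z = 0. Lengths are in m, angles in degrees, forces in N, time in s.
With the tool pointing down it reaches from about 0.35 to 0.875 m from the base axis. Payload 4.2 kg.
Tool frame: the origin (TCP) lies on the centre line of the jaws, within the pads' length; the fingertips stand 19 mm ahead of it and the grasp point (between the pads) is the TCP; z points along the fingers, y is the line along which they close (so a half turn about z gives the same grasp; the last joint's range is limited). The gripper opens to 87 mm and grips with 3 to 60 N. Pads are 19 mm wide; open, the fingers measure 117 mm over their backs; the gripper's body (75 mm by 190 mm) begins 51 mm behind the grasp point.
Start: joints at [89.072, 22.042, 0.453, 0, -68.411, -14.817], TCP at [0.17, 0.602, 0.242] pointing down, gripper open.
Joint ranges: [-179.83, 179.83], [-69.29, 118.12], [-61.27, 80.66], [-181.25, 117.63], [-171.15, -9.14], [-177.46, 177.46]. Speed limits (degrees/s): [159.86, 159.86, 180, 180, 180, 180].

## Interface

Orientations are given as a 3x3 rotation matrix whose columns are the frame's x, y, z axes.
In Python, from station import sense, capture, finish_job, search_frame, masks_of gives the robot as it stands.
- The arm moves only by the tool drive_tool, never from a script. Its argument "rows" is a list of rows, each a list of 7 numbers: the opening in per cent of the stroke, from 0 (shut) to 100 (fully open), then the shift along the world's x, y, z in mm, then the turn, a rotation vector about the world's x, y, z in rad. In form: [[fingers, dx, dy, dz, wx, wy, wz], ...]. A call has 1 to 5 rows; each row shifts and turns the commanded pose from where the row before left it; what a row does not reach is not made up. A row lasts 1/12 s, in which the tool goes at most 41.7 mm and 7.16 degrees, less where a joint would pass 70% of its speed; a pose out of reach is approached as far as the arm can. A call is refused whole if a number of a shift passes 41.7 or a number of a turn 0.125, either way. A call with a gripper value outside its range is refused whole. The fingers move at their own pace and stop on an object; the grip force is fixed at half the most. Time passes only in rows, so rows that do not move let the fingers close. It gives the time, the measured TCP pose, the force, the opening and the grip force at its end, in the units of the state.
- sense(): the state, without advancing time (a new reading comes with each control period).
- capture(name): name is "scene" or "top" or "wrist"; returns a dict with "frame" (420x560x3 uint8, red, green, blue), "z_map" (420x560 float32, m along the optical axis (not along the pixel's ray), 0 where there is no reading), "fx", "fy", "cx", "cy" (pixels), "R" (3x3) and "t" (3): a world point X has camera coordinates R X + t; the wrist camera has in their place "T_tool_cam" (4x4, takes a point from camera to tool coordinates, whose origin is the TCP and whose axes are the flange's). Camera axes: x right, y down, z forward; pixel columns grow to the right and rows downward; lengths in m; the calibration is good to about 2 mm. A picture is of the moment at which its call begins: read the wrist's pose just before it.
- finish_job(): hands the job in; it is judged then, once.
Trained networks look in a picture, given as the dict that the camera call returned (one of the last four; its "shot" number tells which), for a name from the list of things; names that differ only in an ending like _2 or _b are one class to them, and where a whole thing is asked for, a point or a joint stands for the part that bears it (a point fixed in the world has none). Each returns a list of dicts, best first, with "p" (0 to 1); they miss things now and then, are a little off and sometimes report something else, mostly with a low value. They report only what shows in the picture. A call takes as long as a camera call. They do not tell look-alikes from the thing itself.
- search_frame(label, picture): "xy" ([column, row] in pixels, amid what is visible of it).
- masks_of(label, picture): "region" (420x560 bool, what is visible of it) and "xy" ([column, row] in pixels, amid what is visible of it).
The state is a dict: "time_s": time; "joints": joint angles; "joint_velocities": joint speeds; "effort": joint torques, N m; "tcp_pos": TCP position; "ee_rot": TCP orientation; "wrist_force": force on the tool from outside, world axes, zero at the start; "moment": the same for the moment, N m; "gripper_width": opening from 0.0 (shut) to 1.0 (fully open); "gripper_force": force on a finger pad.
Only numpy, scipy, OpenCV 4.12 (cv2) and the standard library are available. Lean on these libraries where they do the work, as an engineer would, in place of code of your own. Each camera call takes 0.05 s, during which the arm holds its last target. There are 200 camera calls.

## Task

Stand the black-capped vial upright, all the way down, in the case's one empty hole, never tipping it over, and shut the lid. Then lift the front latch's loop over the lid's keeper so that its bar drops in behind the lip, and push the lever down past its snap-over point until it is home. Leave the white-capped vial, beaker, tamper and thumb screws undisturbed.

Things in the scene. Friction and masses are not known exactly. Their poses are not given: they have to be found in the camera images.
- case: Aluminium transport case, 110 (x) x 190 (y) x 100 mm high without lid, walls 5 mm, fixed. Origin: centre of underside; x points from its front (latch side, facing left as the robot sees it) to its back, z up; front face at x = -55 mm. Foam inside, top 68 mm high, 3 holes 28.5 mm wide in a row along y at x = -12, y = -55, 0, 55; the last two hold vials, tops 105 mm above the table.
- free_hole (a point): Centre of the floor of the empty hole (the end of the row nearest the robot), 45 mm above the table; the mouth is 23 mm higher. Axes as the case's.
- lid_hinge (a point): Middle of the lid's hinge line, at the case's back top edge (case x = +55 mm, z = 100 mm); the line runs along the case's y.
- lid (a joint): Lid angle: 0 shut, grows as it opens, 1.57 upright, at most 2.0. The lid is a hollow shell 110 mm long from hinge to front edge, 190 mm wide, 34 mm thick, 0.32 kg; open, it stands at the right and its outside faces right. Friction and damping: it stays where left near upright and sinks slowly when well past it. Push it shut from behind, on its outside. Shut, its top is 134 mm above the table.
- black_vial: Vial to pack: clear glass, brown contents, black screw cap; 60 mm tall, 30 g; body 25 mm diameter up to 48 mm, cap 21 mm. Stands upright. Origin: centre of its underside.
- lever_hinge (a point): Pin of the latch lever, in the middle (y = 0) of the case's front, 22 mm out from the front face (case x = -77 mm), 64 mm above the table; axis along the case's y. The shut lid is in a vertical gripper's way here: to work low on the lever, lean the tool 30 to 45 degrees, its wrist out from the case and its fingers pointing down and in at the front face.
- lever (a joint): Lever angle: 0 hanging straight down, home (a stop); grows as its end swings out from the case and up (1.57 straight out), at most 2.9. Light friction 0.045 N m keeps it where left. With the loop hooked it swings freely down to about 1.2, then a spring resists (3 to 5 N at the end); about 0.3 from home it passes dead centre, snaps on to 0 and stays.
- lever_end (a point): End of the lever handle, 50 mm from lever_hinge. The handle is a plate 20 mm wide (along the case's y), 3 mm thick, its end lip bent outward; home, the end is 14 mm above the table. The loop is pivoted on the lever 14 mm from lever_hinge, 0.21 rad to the case side of the handle line.
- loop_bar (a point): Middle of the loop's cross bar: steel, 8 mm thick, along y, 46 mm over the black rubber discs (12 mm wide, 4 thick) on its ends; pinch these: the bar is a roller, the loop turns freely on it. Rails 34 mm apart carry it 53 mm from the loop's pivot. It stays where put; at the start it lies out along the handle or up to 0.5 rad above it. Lifting draws the lever up; reach 67 mm from lever_hinge.
- keeper_seat (a point): On the lid: where the bar's middle lies when hooked, 18 mm out from the lid's front face; lid shut: 108 mm above the table. Keeper: steel hook 20 mm wide (y), open upward; channel 13 mm wide from 10.5 to 23.5 mm out, then the lip, 3 mm thick, top 114 mm above the table. The bar goes over the lip from outside and down into the channel; in tension it leans on the lip, 1 to 2 mm farther out.
- white_vial: Bystander: same size of vial with a white cap. Origin: centre of underside.
- beaker: Bystander: steel beaker 74 mm wide, 84 mm tall. Origin: centre of underside.
- tamper: Bystander: white tamping rod, standing, 40 mm foot, 88 mm tall. Origin: centre of underside.
- screw_a: Bystander: thumb screw standing on its head, 24 mm wide, 31 mm tall. Origin: centre of underside.
- screw_b: Bystander: second thumb screw, same size. Origin: centre of underside.
There are look-alikes about, which are no part of the job. Leave any green look-alike of the black_vial alone.

How it is judged (in metres and radians):
On the way, in this order (a step that is already met when the one before it is completed fails the run):
1. the black-capped vial stands down in the empty hole (horizontal distance between black_vial and free_hole below 0.004 m and z of black_vial in the frame of free_hole below 0.004 m and angle between black_vial's own z axis and vertical below 0.12 rad and contact force between the fingers and black_vial below 0.05 N), for 0.1 s.
2. the lid is shut (value of joint lid below 0.04 rad), for 0.1 s.
3. the loop's bar lies in the keeper hook, lever still open (distance between loop_bar and keeper_seat below 0.006 m and value of joint lid below 0.04 rad and value of joint lever above 0.7 rad), for 0.1 s.
4. the lever is pushed home past the snap-over point (value of joint lever below 0.08 rad and distance between loop_bar and keeper_seat below 0.006 m), for 0.1 s.
At the end, for the whole second after the job is handed in: The lever is home (within 0.08 rad) and stays by itself, the loop bar is in the keeper (within 6 mm of keeper_seat), the lid is shut (within 0.04 rad), and the black-capped vial stands upright (0.12 rad) on the floor of its hole (within 4 mm); bystanders have moved less than 30 mm (all of step 4 and value of joint lid below 0.04 rad and horizontal distance between black_vial and free_hole below 0.004 m and z of black_vial in the frame of free_hole below 0.004 m and angle between black_vial's own z axis and vertical below 0.12 rad); the robot touches nothing.
It fails at once if the black-capped vial is tipped over (60 degrees) (angle between black_vial's own z axis and vertical above 1.05 rad).
It fails at once if a bystander is moved by more than 30 mm (distance of any of white_vial, beaker, tamper, screw_a, screw_b from where it was at the start of the episode above 0.03 m).
It also fails if it takes over 67 s, if anything falls off the work surface, if the arm or the gripper's body presses on something with over 40 N, if the wrist force passes 120 N, or if a joint passes its speed limit or range.

## Working session

There is one attempt and no reset: what is moved stays moved. The work goes in short steps, Python scripts to look and compute and a tool call to move; the robot and the scene stay as the last step left them, time stands still between calls to the robot, and variables do not carry over. Pictures are saved under pics/ and viewed, at most 10 in all, crops included, and the job is handed in when it is done.

Besides the shell and the picture viewer there is one more tool, called in YAML: its name, and indented under it one key for each argument. drive_tool: Moves the arm, as the interface text tells. Its arguments: {"type":"object","properties":{"rows":{"type":"array"}},"required":["rows"]}

```bash
mkdir -p pics; ls; cat > h.py <<'E'
import numpy as np, cv2
from station import sense, capture, finish_job, search_frame, masks_of
def cloud(p,st=None):
    z=p["z_map"]; v,u=np.mgrid[:z.shape[0],:z.shape[1]]
    X=np.stack([(u-p["cx"])/p["fx"]*z,(v-p["cy"])/p["fy"]*z,z],-1)
    if "R" in p: return (X-np.array(p["t"]))@np.array(p["R"])
    T=np.array(p["T_tool_cam"]); X=X@T[:3,:3].T+T[:3,3]
    return X@np.array(st["ee_rot"]).T+np.array(st["tcp_pos"])
def save(p,n): cv2.imwrite("pics/"+n,cv2.cvtColor(np.ascontiguousarray(p["frame"]),cv2.COLOR_RGB2BGR))
E
python3 - <<'E'
from h import *
s=sense(); print(s)
a=capture("scene");b=capture("top")
im=np.hstack([a["frame"],b["frame"]]); 
save(a,"s0.png");save(b,"t0.png")
for p,n in((a,"scene"),(b,"top")):
    W=cloud(p)
    for l in ["case","black_vial","white_vial","beaker","tamper","screw_a","lid","lever","loop_bar"]:
        for d in masks_of(l,p)[:4]:
            m=d["region"]&(p["z_map"]>0); w=W[m]
            if len(w): print(n,l,round(d["p"],2),np.round(d["xy"]),m.sum(),np.round(np.median(w,0),3),np.round(w.min(0),3),np.round(w.max(0),3))
E
```

```text
pics
{'time_s': 0.0, 'joints': array([ 8.90724230e+01,  2.20920225e+01,  3.78836513e-01, -2.99287919e-02,
       -6.84101663e+01, -1.48165705e+01]), 'joint_velocities': array([-0.01455229,  0.03208834,  0.03483027, -0.06025311,  0.06716822,
        0.0534002 ]), 'effort': array([-2.84943535e-04, -3.90663278e+01,  1.87402904e+01,  4.21983138e+00,
        1.09888663e-02, -1.94408381e-04]), 'tcp_pos': array([0.16941212, 0.6010149 , 0.24043739]), 'ee_rot': array([[ 9.62430666e-01, -2.71527056e-01, -5.20496381e-04],
       [-2.71527543e-01, -9.62428280e-01, -2.14471108e-03],
       [ 8.14066498e-05,  2.20546482e-03, -9.99997565e-01]]), 'wrist_force': array([ 0.00254783, -0.67165841, -0.30475473]), 'moment': array([-0.01858433, -0.00332889,  0.02798702]), 'gripper_force': 0.0, 'gripper_width': 1.0051233417091094}
scene case 0.78 [190. 238.] 10809 [ 0.533 -0.354  0.079] [-0.518 -0.452 -0.807] [ 0.627 -0.164  0.237]
scene black_vial 0.54 [290. 163.] 238 [ 0.445 -0.05   0.039] [ 0.428 -0.058  0.003] [ 0.453 -0.036  0.063]
scene black_vial 0.48 [313. 134.] 230 [0.4   0.026 0.039] [-0.3    0.01
[... 1161 characters left out ...]
op tamper 0.52 [263. 154.] 168 [ 0.705 -0.157  0.016] [ 0.691 -0.174  0.009] [ 0.723 -0.141  0.094]
top screw_a 0.54 [267. 167.] 58 [ 0.679 -0.172  0.013] [ 0.671 -0.182  0.007] [ 0.69  -0.161  0.037]
top lid 0.97 [378. 236.] 2860 [ 0.5   -0.406  0.201] [ 0.389 -0.512 -0.003] [ 0.616 -0.36   0.239]
top lid 0.56 [287. 218.] 387 [ 0.545 -0.221  0.058] [ 0.525 -0.259 -0.003] [ 0.577 -0.184  0.073]
top lever 0.56 [291. 217.] 229 [ 0.543 -0.225  0.057] [ 0.528 -0.254 -0.003] [ 0.569 -0.186  0.073]
top lever 0.22 [378. 237.] 2823 [ 0.5   -0.406  0.202] [ 0.403 -0.513 -0.001] [ 0.622 -0.361  0.239]
top loop_bar 0.56 [276. 214.] 54 [ 0.555 -0.191  0.061] [ 0.533 -0.201  0.057] [ 0.574 -0.184  0.067]
```

```bash
python3 - <<'E'
from h import *
a=cv2.imread("pics/s0.png");b=cv2.imread("pics/t0.png")
c=np.vstack([cv2.resize(a[60:400,80:400],None,fx=1.25,fy=1.25,interpolation=3)])
d=cv2.resize(b[100:310,160:430],(400,311),interpolation=3)
e=cv2.resize(a[110:190,260:340],(114,114),interpolation=3); 
out=np.zeros((425,800,3),np.uint8); out[:,:400]=c[:425]; out[:311,400:]=d; out[311:,400:514]=e
cv2.imwrite("pics/v1.png",out)
E
```

```text
(no output)
```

View pics/v1.png

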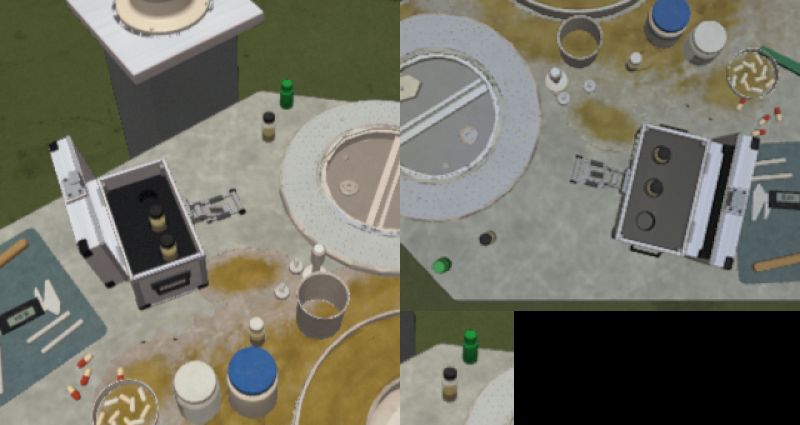

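The scene shows the case mid‑left (front latch facing world +y), lid open behind it. Candidates for the vial: brown vial, black cap, in the scene picture at about (294,160); green look‑alike at (310,135); two black-capped vials already in the case at (205,235) and (214,257); white-capped vial at (285,325). I choose the one at scene (294,160), top (219,264).

```bash
python3 - <<'E'
from h import *
from scipy.optimize import least_squares
a=capture("scene");b=capture("top")
A=cloud(a).reshape(-1,3);B=cloud(b).reshape(-1,3)
def fit(P,n):
    # rim points
    m=(P[:,2]>.094)&(P[:,2]<.1045)&(P[:,0]>.38)&(P[:,0]<.65)&(P[:,1]<-.2)&(P[:,1]>-.5)
    Q=P[m][:,:2]
    def res(q,Q):
        c,s=np.cos(q[2]),np.sin(q[2]); d=Q-q[:2]; x=np.abs(d@[c,s]); y=np.abs(d@[-s,c])
        # distance to rectangle ring centre-line 52.5 x 92.5
        dx,dy=x-.0525,y-.0925
        o=np.hypot(np.maximum(dx,0),np.maximum(dy,0)); i=np.minimum(np.maximum(dx,dy),0)
        return o+i
    best=None
    for th in np.radians([-70,-80,-90,-100,-110]):
        r=least_squares(res,[.51,-.32,th],args=(Q,),loss="cauchy",f_scale=.003)
        if best is None or r.cost<best.cost: best=r
    q=best.x; e=np.abs(res(q,Q)); print(n,len(Q),np.round(q[:2],4),np.degrees(q[2]),"inl",(e<.004).mean())
    return q
for P,n in((A,"s"),(B,"t"),(np.vstack([A,B]),"both")): q=fit(P,n)
c,s=np.cos(q[2]),np.sin(q[2]); R=np.array([[c,-s],[s,c]])
for P in (A,B):
    L=(P[:,:2]-q[:2])@R; k=(abs(P[:,2]-.105)<.004)
    for y in(0,.055):
        m=k&(np.hypot(L[:,0]+.012,L[:,1]-y)<.02); print("cap",y,m.sum(),L[m].mean(0))
    for nm,xy in(("bv",(.442,-.047)),("gr",(.398,.026))):
        m=(np.hypot(*(P[:,:2]-xy).T)<.03)&(P[:,2]>.05)&(P[:,2]<.075)
        print(nm,m.sum(),P[m].min(0),P[m].max(0), P[m&(P[:,2]>.057)].mean(0))
    m=(L[:,0]<-.06)&(L[:,0]>-.18)&(abs(L[:,1])<.04)&(P[:,2]>.01)
    o=np.c_[L[m],P[m][:,2]]; o=o[np.argsort(o[:,0])]
    print("latch");[print(np.round(v,3)) for v in o[::max(1,len(o)//25)]]
    m=(L[:,0]>.03)&(L[:,0]<.16)&(P[:,2]>.11)&(abs(L[:,1])<.09); o=np.c_[L[m],P[m][:,2]]
    print("lid",o.min(0),o.max(0))
# disc height
for xy in ((.4,.15),(.55,.1),(.5,.2),(.45,.3),(.3,.4)):
    m=np.hypot(*(B[:,:2]-xy).T)<.02; print(xy,np.round(B[m][:,2].max() if m.any() else 0,3))
E
```

```text
s 1748 [ 0.5186 -0.332 ] -103.39379265327557 inl 0.5617848970251716
t 1341 [ 0.5184 -0.33  ] -104.0994905929777 inl 0.4809843400447427
both 3089 [ 0.5186 -0.3313] -103.71276971631791 inl 0.5079313693752023
cap 0 90 [-0.01346193  0.00016975]
cap 0.055 92 [-0.01315744  0.05443495]
bv 79 [ 0.42778552 -0.05548477  0.0503307 ] [ 0.44985993 -0.03363789  0.06275207] [ 0.43878716 -0.04534164  0.05934305]
gr 72 [0.38406638 0.01771066 0.05002874] [0.40527881 0.04005862 0.06457655] [0.39437475 0.0285427  0.05948829]
latch
[-0.148  0.021  0.058]
[-0.144 -0.012  0.058]
[-0.142 -0.006  0.061]
[-0.14   0.009  0.058]
[-0.137 -0.021  0.057]
[-0.128  0.017  0.054]
[-0.123 -0.004  0.046]
[-0.12  -0.016  0.063]
[-0.117 -0.003  0.047]
[-0.113 -0.016  0.053]
[-0.11  -0.003  0.051]
[-0.107 -0.021  0.057]
[-0.104 -0.007  0.056]
[-0.101  0.001  0.058]
[-0.097 -0.017  0.06 ]
[-0.094  0.009  0.059]
[-0.091  0.006  0.06 ]
[-0.088  0.002  0.06 ]
[-0.085  0.012  0.064]
[-0.082 -0.012  0.072]
[-0.079 -0.005  0.067]
[-0.076  0.013  0.057]
[-0.073 -0.013  0.066]
[-0.07   0.01   0.072]
[-0.064  0.018  0.081]
[-0.062 
[... 481 characters left out ...]
0.002  0.06 ]
[-0.133  0.017  0.058]
[-0.128 -0.017  0.062]
[-0.124  0.019  0.061]
[-0.121  0.018  0.062]
[-0.118 -0.014  0.065]
[-0.116  0.007  0.054]
[-0.113 -0.005  0.054]
[-0.11   0.013  0.059]
[-0.107 -0.019  0.06 ]
[-0.104 -0.021  0.057]
[-0.101  0.008  0.056]
[-0.097  0.001  0.062]
[-0.094  0.007  0.063]
[-0.091 -0.015  0.061]
[-0.088  0.013  0.068]
[-0.084 -0.001  0.066]
[-0.081  0.004  0.069]
[-0.078  0.     0.069]
[-0.07   0.012  0.069]
[-0.066 -0.007  0.073]
[-0.065 -0.017  0.09 ]
[-0.063 -0.007  0.091]
[-0.061 -0.02   0.044]
lid [ 0.0681447  -0.08960674  0.11002273] [0.10226648 0.08998435 0.23793725]
(0.4, 0.15) 0
(0.55, 0.1) 0.041
(0.5, 0.2) 0.001
(0.45, 0.3) 0
(0.3, 0.4) -0.781
```

drive_tool:
  rows:
    - [60, 16, -38, -2, 0, 0, -0.09]
    - [60, 16, -38, -2, 0, 0, -0.09]
    - [60, 16, -38, -2, 0, 0, -0.09]
    - [60, 16, -38, -2, 0, 0, -0.09]
    - [60, 16, -38, -2, 0, 0, -0.09]

```text
time_s: 1.52
tcp_pos: [0.25, 0.4097, 0.2315]
ee_rot: [[0.746, -0.666, 0.0], [-0.666, -0.746, 0.0], [-0.0, -0.0, -1.0]]
wrist_force: [0.1, -0.1, 0.8]
gripper_width: 0.704
gripper_force: 0.0
```

drive_tool:
  rows:
    - [60, 16, -38, -2, 0, 0, -0.09]
    - [60, 16, -38, -2, 0, 0, -0.09]
    - [60, 16, -38, -2, 0, 0, -0.09]
    - [60, 16, -38, -2, 0, 0, -0.09]
    - [60, 16, -38, -2, 0, 0, -0.09]

```text
time_s: 1.93
tcp_pos: [0.3298, 0.2197, 0.2219]
ee_rot: [[0.383, -0.924, 0.001], [-0.924, -0.383, 0.001], [-0.001, -0.001, -1.0]]
wrist_force: [0.9, 0.8, 0.2]
gripper_width: 0.601
gripper_force: 0.0
```

drive_tool:
  rows:
    - [60, 16, -38, -2, 0, 0, -0.09]
    - [60, 16, -38, -2, 0, 0, -0.09]
    - [60, 16, -38, -2, 0, 0, -0.09]
    - [60, 16, -38, -2, 0, 0, -0.09]
    - [60, 16, -38, -2, 0, 0, -0.09]

```text
time_s: 2.35
tcp_pos: [0.41, 0.0296, 0.2121]
ee_rot: [[-0.058, -0.998, 0.002], [-0.998, 0.058, 0.001], [-0.001, -0.002, -1.0]]
wrist_force: [1.1, 1.7, 0.9]
gripper_width: 0.602
gripper_force: 0.0
```

drive_tool:
  rows:
    - [60, 16, -38, -2, 0, 0, -0.09]
    - [60, 14, -37, -2, 0, 0, -0.09]
    - [60, 0, 0, 0, 0, 0, 0]
    - [60, 0, 0, 0, 0, 0, 0]
    - [60, 0, 0, 0, 0, 0, 0]

```text
time_s: 2.77
tcp_pos: [0.4394, -0.0436, 0.2075]
ee_rot: [[-0.232, -0.973, -0.0], [-0.973, 0.232, 0.0], [-0.0, 0.0, -1.0]]
wrist_force: [0.6, 0.5, 1.1]
gripper_width: 0.601
gripper_force: 0.0
```

```bash
python3 - <<'E'
from h import *
s=sense();w=capture("wrist"); save(w,"w1.png"); W=cloud(w,s)
print(s["joints"].round(1),s["tcp_pos"].round(4)); print(s["ee_rot"].round(3))
P=W.reshape(-1,3); m=(np.hypot(*(P[:,:2]-[.439,-.045]).T)<.035)&(P[:,2]>.05)&(P[:,2]<.075)
print(m.sum(),P[m].min(0),P[m].max(0),P[m].mean(0))
for d in search_frame("black_vial",w)[:4]: print(d)
E
```

```text
[ 15.5   5.8 -26.9  -0.  -57.3 -29. ] [ 0.4394 -0.0436  0.2075]
[[-0.232 -0.973 -0.   ]
 [-0.973  0.232  0.   ]
 [-0.     0.    -1.   ]]
332 [ 0.42523813 -0.05540357  0.05091565] [ 0.44570311 -0.03518568  0.06117475] [ 0.43529068 -0.04588752  0.05796367]
{'xy': [284.8, 192.2], 'p': 0.81}
{'xy': [328.8, 230.4], 'p': 0.64}
{'xy': [125.9, 34.0], 'p': 0.44}
```

View pics/w1.png

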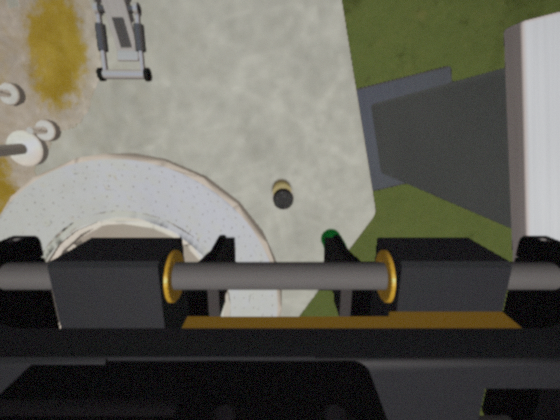

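The wrist picture shows the black cap with brown contents at (283,196), and the green look-alike half hidden at (330,237); the choice stands.

drive_tool:
  rows:
    - [60, -2, -1.5, -30, 0, 0, 0]
    - [60, 0, 0, -40, 0, 0, 0]
    - [60, 0, 0, -40, 0, 0, 0]
    - [60, 0, 0, -31, 0, 0, 0]
    - [60, 0, 0, -20, 0, 0, 0]

```text
time_s: 3.28
tcp_pos: [0.4358, -0.0437, 0.0443]
ee_rot: [[-0.229, -0.974, -0.003], [-0.974, 0.229, -0.001], [0.001, 0.003, -1.0]]
wrist_force: [-0.5, 0.5, 0.1]
gripper_width: 0.599
gripper_force: 0.0
```

drive_tool:
  rows:
    - [40, 0, 0, 0, 0, 0, 0]
    - [10, 0, 0, 0, 0, 0, 0]
    - [10, 0, 0, 0, 0, 0, 0]
    - [10, 0, 0, 0, 0, 0, 0]
    - [10, 0, 0, 0, 0, 0, 0]

```text
time_s: 3.7
tcp_pos: [0.4387, -0.0444, 0.0482]
ee_rot: [[-0.231, -0.973, 0.004], [-0.973, 0.231, 0.001], [-0.002, -0.003, -1.0]]
wrist_force: [-0.6, -0.3, 0.3]
gripper_width: 0.309
gripper_force: 0.0
```

drive_tool:
  rows:
    - [10, 0, 0, 0, 0, 0, 0]
    - [10, 0, 0, 30, 0, 0, 0]
    - [10, 0, 0, 40, 0, 0, 0]
    - [10, 0, 0, 40, 0, 0, 0]
    - [10, 0, 0, 40, 0, 0, 0]

```text
time_s: 4.12
tcp_pos: [0.437, -0.0452, 0.199]
ee_rot: [[-0.232, -0.973, 0.001], [-0.973, 0.232, 0.0], [-0.0, -0.001, -1.0]]
wrist_force: [1.1, 0.3, -0.6]
gripper_width: 0.272
gripper_force: 29.9
```

drive_tool:
  rows:
    - [10, 4, -37, 0, 0, 0, 0]
    - [10, 4, -38, 0, 0, 0, 0]
    - [10, 5, -38, 0, 0, 0, 0]
    - [10, 5, -38, 0, 0, 0, 0]
    - [10, 5, -38, 0, 0, 0, 0]

```text
time_s: 4.53
tcp_pos: [0.4604, -0.2357, 0.1976]
ee_rot: [[-0.232, -0.973, 0.002], [-0.973, 0.232, -0.0], [-0.0, -0.002, -1.0]]
wrist_force: [0.1, -0.4, -0.3]
gripper_width: 0.275
gripper_force: 29.9
```

drive_tool:
  rows:
    - [10, 4, -36, 0, 0, 0, 0]
    - [10, 4, -36, 0, 0, 0, 0]
    - [10, 0, 0, 0, 0, 0, 0]
    - [10, 0, 0, 0, 0, 0, 0]
    - [10, 0, 0, 0, 0, 0, 0]

```text
time_s: 4.95
tcp_pos: [0.468, -0.3059, 0.1966]
ee_rot: [[-0.233, -0.973, -0.0], [-0.973, 0.233, 0.0], [-0.0, 0.0, -1.0]]
wrist_force: [0.6, 1.1, -0.1]
gripper_width: 0.271
gripper_force: 29.9
```

```bash
python3 - <<'E'
from h import *
from scipy.optimize import least_squares
s=sense();w=capture("wrist"); save(w,"w2.png"); W=cloud(w,s); P=W.reshape(-1,3)
print(s["tcp_pos"].round(4), s["ee_rot"].round(3).tolist(), s["gripper_width"])
m=(P[:,2]>.095)&(P[:,2]<.105)&(P[:,0]>.38)&(P[:,0]<.65)&(P[:,1]<-.2)&(P[:,1]>-.47)
Q=P[m][:,:2]
def res(q,Q):
    c,s=np.cos(q[2]),np.sin(q[2]); d=Q-q[:2]; dx=np.abs(d@[c,s])-.0525; dy=np.abs(d@[-s,c])-.0925
    return np.hypot(np.maximum(dx,0),np.maximum(dy,0))+np.minimum(np.maximum(dx,dy),0)
r=least_squares(res,[.5186,-.331,np.radians(-103.7)],args=(Q,),loss="cauchy",f_scale=.002)
q=r.x; print(len(Q),q[:2],np.degrees(q[2]),(abs(res(q,Q))<.003).mean())
np.save("wq.npy",q)
# hole: depth below foam
L=(P[:,:2]-q[:2])@np.array([[np.cos(q[2]),-np.sin(q[2])],[np.sin(q[2]),np.cos(q[2])]])
f=(abs(L[:,0])<.048)&(abs(L[:,1])<.088)
print("foam z",np.median(P[f&(abs(P[:,2]-.068)<.006)][:,2]))
h=f&(P[:,2]<.06)&(P[:,2]>.03); print("hole",h.sum(),L[h].min(0) if h.any() else'',L[h].max(0) if h.any() else'')
for y in(0,.055):
    m=(abs(P[:,2]-.105)<.004)&(np.hypot(L[:,0]+.012,L[:,1]-y)<.02); print("cap",y,m.sum(),L[m].mean(0) if m.any() else '')
# held vial: points near tcp
T=np.array(s["ee_rot"]);D=(P-s["tcp_pos"])@T
m=(np.hypot(D[:,0],D[:,1])<.02)&(abs(D[:,2])<.06); 
idx=np.where(m)[0]; print("held",m.sum(), D[m].min(0),D[m].max(0))
E
```

```text
[ 0.468  -0.3059  0.1966] [[-0.233, -0.973, -0.0], [-0.973, 0.233, 0.0], [-0.0, 0.0, -1.0]] 0.27103853070505807
11805 [ 0.51267058 -0.34100563] -104.66831310262572 0.3129182549767048
foam z 0.06641393188483312
hole 693 [-0.03848941 -0.06896625] [-0.01103961  0.06697288]
cap 0 436 [-2.26859558e-02  6.18886665e-07]
cap 0.055 428 [-0.02310554  0.0546333 ]
held 3294 [-0.00919276 -0.0173132  -0.05648592] [0.01502261 0.01729614 0.04894569]
```

View pics/w2.png

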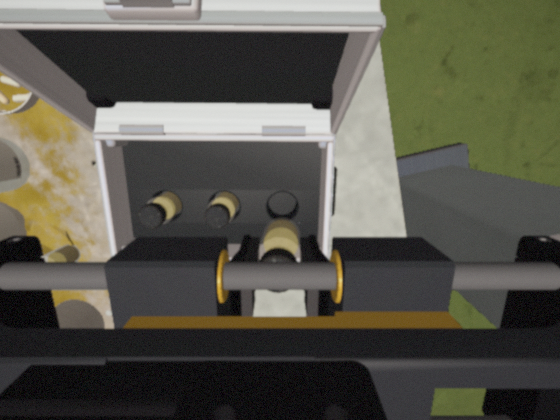

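The wrist picture shows the empty hole at (282,205), the held vial upright at (282,245), and the two packed vials at (160,207) and (223,207). The rim fit was confounded by the hidden front rim, so I measure the hole mouth directly.

```bash
python3 - <<'E'
from h import *
s=sense();w=capture("wrist"); W=cloud(w,s)
T=np.array(w["T_tool_cam"]);E=np.array(s["ee_rot"]); C=E@T[:3,3]+s["tcp_pos"]
def plane(uv,z):
    uv=np.asarray(uv,float); d=np.c_[(uv[:,0]-w["cx"])/w["fx"],(uv[:,1]-w["cy"])/w["fy"],np.ones(len(uv))]@(E@T[:3,:3]).T
    return C+d*((z-C[2])/d[:,2])[:,None]
z=W[:,:,2]
for th in(.061,.063,.0645):
    m=((z<th)&(z>.03)).astype(np.uint8); m[:,:255]=0;m[:,312:]=0;m[:185]=0;m[232:]=0
    m=cv2.morphologyEx(m,cv2.MORPH_OPEN,np.ones((3,3)))
    n,l,st,_=cv2.connectedComponentsWithStats(m)
    if n<2: continue
    k=1+st[1:,4].argmax(); v,u=np.where(l==k)
    p=plane(np.c_[u,v],.067)[:,:2]; c,r=cv2.minEnclosingCircle((p*1000).astype(np.float32)); print(th,st[k],np.round(c,1),round(r,1))
g=cv2.cvtColor(np.ascontiguousarray(w["frame"]),cv2.COLOR_RGB2HSV)
P=W.reshape(-1,3);ax=np.array([-.237,-.972]);o=np.array([.5186,-.331])
for y in(0,.055):
    c0=o-.012*ax+y*np.array([.972,-.237])
    m=(abs(P[:,2]-.105)<.004)&(np.hypot(*(P[:,:2]-c0).T)<.022); 
    c,r=cv2.minEnclosingCircle((P[m][:,:2]*1000).astype(np.float32)); print("cap",m.sum(),np.round(c,1),r, c0)
# held vial extents by height
D=(P-s["tcp_pos"])@E
for a,b in((-.02,-.008),(-.006,0),(0,.01),(.01,.02),(.02,.03),(.03,.04),(.04,.05)):
    m=(abs(D[:,0])<.03)&(abs(D[:,1])<.014)&(D[:,2]>a)&(D[:,2]<b); 
    if m.any(): print(a,m.sum(),np.percentile(D[m][:,:2],[1,50,99],axis=0).round(4).tolist())
E
```

```text
0.061 [268 191  29  27 618] [ 465.5 -306.2] 13.8
0.063 [268 191  29  27 628] [ 465.6 -306.1] 13.9
0.0645 [268 191  30  27 642] [ 465.5 -305.8] 14.2
cap 459 [ 518.8 -318.2] 10.326988220214844 [ 0.521444 -0.319336]
cap 460 [ 572.3 -331.6] 10.626803398132324 [ 0.574904 -0.332371]
-0.02 237 [[-0.0076, -0.0136], [0.0102, -0.0009], [0.0123, 0.0134]]
-0.006 219 [[0.0066, -0.0135], [0.0103, -0.0004], [0.0125, 0.0135]]
0 598 [[0.0014, -0.0136], [0.01, 0.0007], [0.0141, 0.0135]]
0.01 315 [[0.0061, -0.0137], [0.0119, 0.0007], [0.0145, 0.0139]]
0.02 187 [[0.0069, -0.0111], [0.013, 0.0014], [0.0144, 0.0116]]
0.03 174 [[0.0055, -0.0104], [0.0128, 0.002], [0.0143, 0.0127]]
0.04 112 [[0.0038, -0.0101], [0.0127, 0.0018], [0.0141, 0.0134]]
```

```bash
python3 - <<'E'
from h import *
w=capture("wrist"); print(np.round(w["T_tool_cam"],3).tolist())
E
```

```text
[[0.0, -0.966, -0.257, 0.07], [1.0, 0.0, -0.0, -0.0], [0.0, -0.257, 0.966, -0.142], [0.0, 0.0, 0.0, 1.0]]
```

drive_tool:
  rows:
    - [10, -0.5, 1, -20, 0, 0, 0]
    - [10, 0, 0, -20, 0, 0, 0]
    - [10, 0, 0, -14, 0, 0, 0]
    - [10, 0, 0, 0, 0, 0, 0]
    - [10, 0, 0, 0, 0, 0, 0]

```text
time_s: 5.52
tcp_pos: [0.4681, -0.3041, 0.1426]
ee_rot: [[-0.23, -0.973, -0.001], [-0.973, 0.23, 0.0], [0.0, 0.001, -1.0]]
wrist_force: [0.6, -0.1, -0.8]
gripper_width: 0.272
gripper_force: 29.9
```

drive_tool:
  rows:
    - [10, 0, 0, -10, 0, 0, 0]
    - [10, 0, 0, -10, 0, 0, 0]
    - [10, 0, 0, -7, 0, 0, 0]
    - [10, 0, 0, 0, 0, 0, 0]
    - [10, 0, 0, 0, 0, 0, 0]

```text
time_s: 5.93
tcp_pos: [0.4678, -0.3049, 0.115]
ee_rot: [[-0.232, -0.973, -0.001], [-0.973, 0.232, 0.0], [0.0, 0.001, -1.0]]
wrist_force: [0.2, -1.3, 0.4]
gripper_width: 0.274
gripper_force: 29.9
```

drive_tool:
  rows:
    - [10, 0, 0, -3, 0, 0, 0]
    - [10, 0, 0, -3, 0, 0, 0]
    - [10, 0, 0, -2, 0, 0, 0]
    - [10, 0, 0, 0, 0, 0, 0]
    - [10, 0, 0, 0, 0, 0, 0]

```text
time_s: 6.35
tcp_pos: [0.4681, -0.305, 0.1075]
ee_rot: [[-0.232, -0.973, -0.0], [-0.973, 0.232, -0.0], [0.0, 0.0, -1.0]]
wrist_force: [-0.3, 0.4, 0.8]
gripper_width: 0.274
gripper_force: 29.9
```

drive_tool:
  rows:
    - [10, 0, 0, -4, 0, 0, 0]
    - [10, 0, 0, -4, 0, 0, 0]
    - [10, 0, 0, -3, 0, 0, 0]
    - [10, 0, 0, -1, 0, 0, 0]
    - [10, 0, 0, 0, 0, 0, 0]

```text
time_s: 6.77
tcp_pos: [0.4679, -0.3049, 0.095]
ee_rot: [[-0.232, -0.973, -0.001], [-0.973, 0.232, 0.0], [-0.0, 0.001, -1.0]]
wrist_force: [-0.2, -0.6, 0.5]
gripper_width: 0.27
gripper_force: 29.9
```

drive_tool:
  rows:
    - [10, 0, 0, -1, 0, 0, 0]
    - [10, 0, 0, -1, 0, 0, 0]
    - [10, 0, 0, -1, 0, 0, 0]
    - [10, 0, 0, 0, 0, 0, 0]
    - [10, 0, 0, 0, 0, 0, 0]

```text
time_s: 7.18
tcp_pos: [0.4679, -0.3049, 0.093]
ee_rot: [[-0.232, -0.973, -0.0], [-0.973, 0.232, -0.0], [0.0, 0.0, -1.0]]
wrist_force: [-1.8, 1.7, 4.2]
gripper_width: 0.272
gripper_force: 30.0
```

Seated on the floor (4 N up). Release a little and rise.

drive_tool:
  rows:
    - [36, 0, 0, 0, 0, 0, 0]
    - [36, 0, 0, 0, 0, 0, 0]
    - [36, 0, 0, 0, 0, 0, 0]
    - [36, 0, 0, 5, 0, 0, 0]
    - [36, 0, 0, 10, 0, 0, 0]

```text
time_s: 7.6
tcp_pos: [0.4674, -0.3047, 0.1068]
ee_rot: [[-0.232, -0.973, -0.002], [-0.973, 0.232, 0.001], [-0.0, 0.003, -1.0]]
wrist_force: [-0.3, 0.0, -0.9]
gripper_width: 0.357
gripper_force: 0.0
```

drive_tool:
  rows:
    - [36, 0, 0, 25, 0, 0, 0]
    - [36, 0, 0, 35, 0, 0, 0]
    - [36, 0, 0, 35, 0, 0, 0]
    - [36, 0, 0, 0, 0, 0, 0]
    - [36, 0, 0, 0, 0, 0, 0]

```text
time_s: 8.02
tcp_pos: [0.4696, -0.3055, 0.2062]
ee_rot: [[-0.232, -0.973, 0.007], [-0.973, 0.232, -0.002], [0.001, -0.008, -1.0]]
wrist_force: [0.3, -0.1, -0.9]
gripper_width: 0.362
gripper_force: 0.0
```

```bash
python3 - <<'E'
from h import *
s=sense();w=capture("wrist");b=capture("top"); W=cloud(w,s); P=W.reshape(-1,3); print(s["tcp_pos"],s["joints"].round(0))
for c0 in ((.4655,-.306),(.519,-.319),(.573,-.332)):
    m=(abs(P[:,2]-.105)<.008)&(np.hypot(*(P[:,:2]-c0).T)<.02)
    if m.any(): c,r=cv2.minEnclosingCircle((P[m][:,:2]*1000).astype(np.float32)); print(m.sum(),np.round(c,1),r,np.percentile(P[m][:,2],[50,95]))
cv2.imwrite("pics/v3.png",cv2.cvtColor(np.hstack([cv2.resize(w["frame"],(400,300)),cv2.resize(b["frame"][130:340,250:460],(400,400))[:300]]),4))
# lid points
B=np.vstack([cloud(b).reshape(-1,3),cloud(capture("scene")).reshape(-1,3)]);ax=np.array([-.237,-.972]);ay=np.array([.972,-.237]);o=np.array([.5186,-.331])
L=np.c_[(B[:,:2]-o)@ax,(B[:,:2]-o)@ay,B[:,2]]
for z in (.12,.14,.16,.18,.2,.21,.22,.23):
    m=(abs(L[:,2]-z)<.005)&(L[:,0]>.02)&(L[:,0]<.2)&(abs(L[:,1])<.09); print(z,m.sum(),np.percentile(L[m][:,0],[2,50,98]).round(3) if m.any() else '')
E
```

```text
[ 0.46961036 -0.30552778  0.2061546 ] [-16.  17. -12.   0. -60.   3.]
450 [ 464.9 -305.4] 10.399251937866211 [0.10326256 0.10441   ]
456 [ 518.8 -318.5] 10.295598030090332 [0.10340552 0.10453978]
477 [ 572.  -331.7] 10.398853302001953 [0.10333029 0.1045488 ]
0.12 251 [0.083 0.087 0.09 ]
0.14 281 [0.093 0.096 0.099]
0.16 92 [0.1   0.104 0.106]
0.18 14 [0.094 0.128 0.129]
0.2 952 [0.098 0.105 0.127]
0.21 119 [0.102 0.106 0.116]
0.22 162 [0.107 0.115 0.122]
0.23 4 [0.111 0.111 0.112]
```

View pics/v3.png

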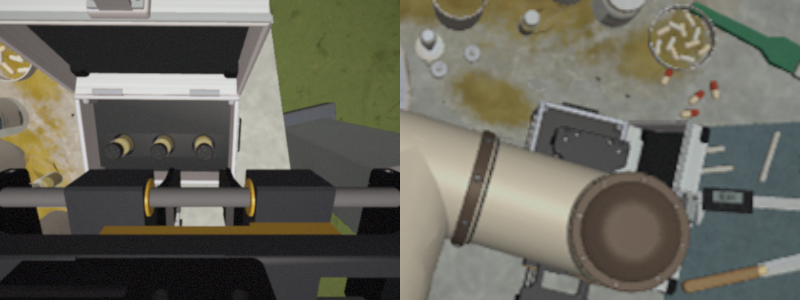

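Vial sits like its neighbours (cap heights equal). The lid has tipped back to near its stop; I go behind it.

drive_tool:
  rows:
    - [10, 0, 0, 40, 0, 0, 0]
    - [0, 0, -15, 25, 0, 0, 0]
    - [0, -5, -35, 0, 0, 0, 0]
    - [0, -5, -35, 0, 0, 0, 0]
    - [0, -5, -35, 0, 0, 0, 0]

```text
time_s: 8.58
tcp_pos: [0.4528, -0.4257, 0.2668]
ee_rot: [[-0.231, -0.973, -0.001], [-0.973, 0.231, 0.001], [-0.001, 0.001, -1.0]]
wrist_force: [-0.2, 0.2, -0.5]
gripper_width: 0.072
gripper_force: 0.0
```

drive_tool:
  rows:
    - [0, -6, -35, 0, 0, 0, 0]
    - [0, -5, -16, 0, 0, 0, 0]
    - [0, 0, 0, -30, 0, 0, 0]
    - [0, 0, 0, -30, 0, 0, 0]
    - [0, 0, 0, -26, 0, 0, 0]

```text
time_s: 9.0
tcp_pos: [0.4408, -0.4758, 0.178]
ee_rot: [[-0.233, -0.972, -0.003], [-0.972, 0.233, 0.003], [-0.002, 0.003, -1.0]]
wrist_force: [0.4, 0.3, -0.2]
gripper_width: 0.002
gripper_force: 0.0
```

drive_tool:
  rows:
    - [0, 2, 8.5, 2, 0, 0, 0]
    - [0, 2, 8.5, 2, 0, 0, 0]
    - [0, 2, 8.5, 2, 0, 0, 0]
    - [0, 2, 8.5, 2, 0, 0, 0]
    - [0, 2, 8.5, 2, 0, 0, 0]

```text
time_s: 9.42
tcp_pos: [0.4532, -0.4354, 0.1966]
ee_rot: [[-0.23, -0.973, 0.004], [-0.973, 0.23, -0.008], [0.007, -0.006, -1.0]]
wrist_force: [-2.2, -5.6, 4.4]
gripper_width: 0.008
gripper_force: 2.9
```

drive_tool:
  rows:
    - [0, 2, 8.5, 2, 0, 0, 0]
    - [0, 2, 8.5, 2, 0, 0, 0]
    - [0, 2, 7.6, 2, 0, 0, 0]
    - [0, 2, 7.6, 2, 0, 0, 0]
    - [0, 2, 7.6, 2, 0, 0, 0]

```text
time_s: 9.83
tcp_pos: [0.4637, -0.3942, 0.205]
ee_rot: [[-0.231, -0.973, 0.005], [-0.973, 0.231, -0.005], [0.003, -0.006, -1.0]]
wrist_force: [-1.2, -4.4, 3.9]
gripper_width: 0.007
gripper_force: 2.4
```

drive_tool:
  rows:
    - [0, 2, 7.6, 1, 0, 0, 0]
    - [0, 2, 8.4, -1, 0, 0, 0]
    - [0, 2, 8.4, -1, 0, 0, 0]
    - [0, 2, 8.4, -1, 0, 0, 0]
    - [0, 2, 7.6, -3.5, 0, 0, 0]

```text
time_s: 10.25
tcp_pos: [0.4733, -0.3522, 0.1972]
ee_rot: [[-0.231, -0.973, 0.003], [-0.973, 0.231, -0.001], [0.0, -0.003, -1.0]]
wrist_force: [0.2, -0.8, 5.3]
gripper_width: 0.005
gripper_force: 2.2
```

drive_tool:
  rows:
    - [0, 2, 7.6, -3.5, 0, 0, 0]
    - [0, 2, 7.6, -3.5, 0, 0, 0]
    - [0, 1.5, 6.4, -5.7, 0, 0, 0]
    - [0, 1.5, 6.4, -5.7, 0, 0, 0]
    - [0, 1.5, 6.4, -5.7, 0, 0, 0]

```text
time_s: 10.67
tcp_pos: [0.4798, -0.3177, 0.1704]
ee_rot: [[-0.232, -0.973, -0.003], [-0.973, 0.232, 0.001], [-0.001, 0.003, -1.0]]
wrist_force: [0.3, -0.6, 0.7]
gripper_width: 0.005
gripper_force: 0.4
```

drive_tool:
  rows:
    - [0, 1, 4.4, -7, 0, 0, 0]
    - [0, 1, 4.4, -7, 0, 0, 0]
    - [0, 1, 4.4, -4, 0, 0, 0]
    - [0, 0, 0, 0, 0, 0, 0]
    - [0, 0, 0, 0, 0, 0, 0]

```text
time_s: 11.08
tcp_pos: [0.4829, -0.3056, 0.1535]
ee_rot: [[-0.232, -0.973, -0.002], [-0.973, 0.232, 0.0], [0.0, 0.002, -1.0]]
wrist_force: [-0.7, -0.2, 2.3]
gripper_width: 0.005
gripper_force: 0.9
```

drive_tool:
  rows:
    - [0, 0, 0, -2, 0, 0, 0]
    - [0, 0, 0, 0, 0, 0, 0]
    - [0, 0, 0, 30, 0, 0, 0]
    - [60, 0, 0, 30, 0, 0, 0]
    - [100, 18, 29, 0, 0, 0, 0]

```text
time_s: 11.5
tcp_pos: [0.5026, -0.2803, 0.2176]
ee_rot: [[-0.236, -0.972, 0.009], [-0.972, 0.236, -0.004], [0.002, -0.01, -1.0]]
wrist_force: [0.8, -0.4, 1.0]
gripper_width: 0.086
gripper_force: 0.0
```

drive_tool:
  rows:
    - [100, 18, 29, 0, 0, 0, 0]
    - [100, 17, 29, 0, 0, 0, 0]
    - [100, 17, 29, 0, 0, 0, 0]
    - [100, 0, 0, 0, 0, 0, 0]
    - [100, 0, 0, 0, 0, 0, 0]

```text
time_s: 11.92
tcp_pos: [0.554, -0.1879, 0.211]
ee_rot: [[-0.23, -0.973, -0.001], [-0.973, 0.23, 0.001], [-0.001, 0.002, -1.0]]
wrist_force: [-0.1, 0.0, 0.9]
gripper_width: 0.449
gripper_force: 0.0
```

```bash
cat >> h.py <<'E'
AX=np.array([-.237,-.972]);AY=np.array([.972,-.237]);O=np.array([.5186,-.331])
def loc(P): return np.c_[(P[:,:2]-O)@AX,(P[:,:2]-O)@AY,P[:,2]]
E
python3 - <<'E'
from h import *
s=sense();w=capture("wrist");a=capture("scene");b=capture("top"); print(s["tcp_pos"].round(4),loc(s["tcp_pos"][None]),s["joints"].round(0))
cv2.imwrite("pics/v4.png",cv2.cvtColor(np.hstack([cv2.resize(w["frame"],(480,360)),cv2.resize(a["frame"][180:300,130:300],(320,226)).repeat(1,0) if 0 else cv2.resize(a["frame"][180:300,150:257],(320,360))]),4))
for p,n in((w,"w"),(a,"s"),(b,"t")):
    W=cloud(p,s)
    for l in("loop_bar","lever","lid","keeper_seat"):
        for d in masks_of(l,p)[:2]:
            m=d["region"]&(p["z_map"]>0); L=loc(W[m])
            if len(L): print(n,l,round(d["p"],2),np.round(d["xy"]),len(L),np.percentile(L,[3,50,97],axis=0).round(4).tolist())
    L=loc(W.reshape(-1,3)); m=(abs(L[:,2]-.134)<.004)&(abs(L[:,1])<.1)&(abs(L[:,0])<.07)
    if m.any(): print("lidtop",m.sum(),np.percentile(L[m],[1,99],axis=0).round(4).tolist())
E
```

```text
[ 0.554  -0.1879  0.211 ] [[-0.1475083   0.00045339  0.21095621]] [ -3.  20.  -8.  -0. -63. -10.]
w loop_bar 0.92 [280. 193.] 364 [[-0.1448, -0.0234, 0.0543], [-0.1406, -0.0007, 0.0583], [-0.1366, 0.0199, 0.0607]]
w lever 0.82 [282. 162.] 1995 [[-0.1451, -0.0226, -0.0014], [-0.1126, -0.0028, 0.0566], [-0.0854, 0.0179, 0.0604]]
w lid 0.89 [288.  50.] 30147 [[-0.0618, -0.0916, 0.1051], [-0.027, -0.0031, 0.1324], [0.0024, 0.086, 0.134]]
w keeper_seat 0.91 [285.  51.] 30012 [[-0.0618, -0.0911, 0.1061], [-0.0269, -0.0029, 0.1324], [0.0023, 0.086, 0.134]]
lidtop 27599 [[-0.0554, -0.0951, 0.1307], [0.0035, 0.0901, 0.1344]]
s loop_bar 0.52 [272. 219.] 78 [[-0.1461, -0.021, 0.0553], [-0.1417, -0.0005, 0.0593], [-0.1388, 0.0224, 0.0637]]
s lever 0.68 [252. 227.] 499 [[-0.1442, -0.0468, -0.0003], [-0.11, -0.001, 0.0577], [-0.0761, 0.0213, 0.0692]]
s lid 0.61 [198. 233.] 6279 [[-0.0624, -0.0898, 0.1039], [-0.0018, 0.015, 0.1336], [0.0518, 0.0943, 0.1365]]
s lid 0.15 [319. 274.] 109 [[-0.2007, 0.11, 0.0046], [-0.1906, 0.1209, 0.0112], [-0.1817, 0.1287, 0.0305]]
s keeper_seat 0.77 [196. 230.] 6054 [[-0.056, -0.0875, 0.1073], [-0.0015, 0.016, 0.1337], [0.051, 0.0943, 0.1365]]
lidtop 5360 [[-0.0563, -0.0934, 0.1306], [0.0528, 0.0936, 0.1371]]
t lever 0.47 [297. 220.] 66 [[-0.1008, -0.0157, 0.0513], [-0.0908, -0.004, 0.0606], [-0.083, 0.0078, 0.0692]]
t lid 0.66 [339. 229.] 4459 [[-0.0613, -0.0911, 0.1055], [-0.0064, -0.0018, 0.1347], [0.0495, 0.0895, 0.1383]]
t keeper_seat 0.68 [296. 221.] 63 [[-0.1003, -0.0157, 0.0463], [-0.0909, -0.0042, 0.0605], [-0.0835, 0.0078, 0.0689]]
t keeper_seat 0.67 [335. 225.] 4431 [[-0.061, -0.0904, 0.1062], [-0.0065, -0.0015, 0.1347], [0.0491, 0.0893, 0.1383]]
lidtop 3953 [[-0.0607, -0.0935, 0.1307], [0.0513, 0.0932, 0.1378]]
```

View pics/v4.png

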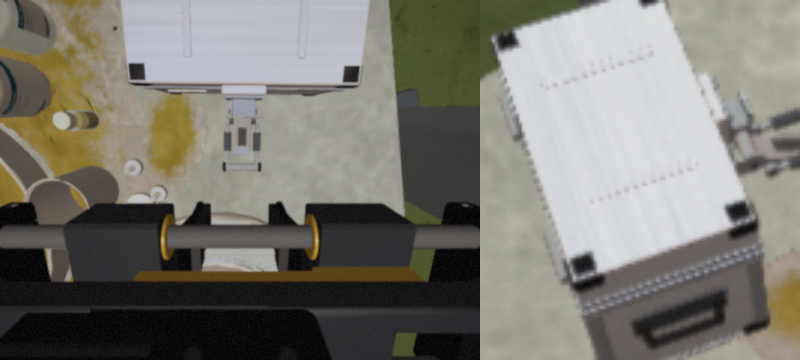

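Lid is shut (top at 134 mm all over). The loop bar shows at wrist-crop (242,167), with discs at its ends; it lies about case (‑141, 0, 57). Descend astride it and pinch the discs.

drive_tool:
  rows:
    - [100, -1.5, -6, -30, 0, 0, 0]
    - [100, 0, 0, -35, 0, 0, 0]
    - [100, 0, 0, -35, 0, 0, 0]
    - [100, 0, 0, -30, 0, 0, 0]
    - [100, 0, 0, -20, 0, 0, 0]

```text
time_s: 13.08
tcp_pos: [0.5503, -0.1954, 0.0589]
ee_rot: [[-0.232, -0.973, -0.004], [-0.973, 0.232, 0.001], [0.0, 0.004, -1.0]]
wrist_force: [0.2, 0.5, -1.3]
gripper_width: 1.0
gripper_force: 0.0
```

drive_tool:
  rows:
    - [100, 0, 0, 0, 0, 0, 0]
    - [70, 0, 0, 0, 0, 0, 0]
    - [60, 0, 0, 0, 0, 0, 0]
    - [60, 0, 0, 0, 0, 0, 0]
    - [60, 0, 0, 0, 0, 0, 0]

```text
time_s: 13.5
tcp_pos: [0.5532, -0.1958, 0.0639]
ee_rot: [[-0.232, -0.973, 0.004], [-0.973, 0.232, -0.0], [-0.0, -0.004, -1.0]]
wrist_force: [0.9, 0.7, -0.5]
gripper_width: 0.779
gripper_force: 0.0
```

drive_tool:
  rows:
    - [48, 0, 0, 0, 0, 0, 0]
    - [48, 0, 0, 0, 0, 0, 0]
    - [48, 0, 0, 0, 0, 0, 0]
    - [48, 0, 0, 0, 0, 0, 0]
    - [48, 0, 0, 0, 0, 0, 0]

```text
time_s: 13.92
tcp_pos: [0.5502, -0.1952, 0.0613]
ee_rot: [[-0.233, -0.973, -0.004], [-0.973, 0.233, 0.001], [-0.0, 0.004, -1.0]]
wrist_force: [-3.6, 2.5, -0.2]
gripper_width: 0.517
gripper_force: 30.0
```

drive_tool:
  rows:
    - [48, -1.5, 0.5, 0, 0, 0, 0]
    - [48, -0.2, -0.7, 7, 0, 0, 0]
    - [48, -0.2, -0.7, 7, 0, 0, 0]
    - [48, -0.2, -0.7, 7, 0, 0, 0]
    - [48, 0, 0, 0, 0, 0, 0]

```text
time_s: 14.33
tcp_pos: [0.5492, -0.1984, 0.0846]
ee_rot: [[-0.232, -0.973, -0.001], [-0.973, 0.232, -0.001], [0.001, 0.001, -1.0]]
wrist_force: [-2.8, -1.8, -0.7]
gripper_width: 0.521
gripper_force: 30.0
```

drive_tool:
  rows:
    - [48, -0.8, -3.4, 8.6, 0, 0, 0]
    - [48, -0.8, -3.4, 8.6, 0, 0, 0]
    - [48, -1.4, -5.6, 7.2, 0, 0, 0]
    - [48, -1.4, -5.6, 7.2, 0, 0, 0]
    - [48, 0, 0, 0, 0, 0, 0]

```text
time_s: 14.75
tcp_pos: [0.5446, -0.2166, 0.116]
ee_rot: [[-0.233, -0.972, -0.001], [-0.972, 0.233, -0.0], [0.0, 0.001, -1.0]]
wrist_force: [-3.2, 0.9, 0.2]
gripper_width: 0.523
gripper_force: 30.0
```

drive_tool:
  rows:
    - [48, -1.5, -6.1, 4.5, 0, 0, 0]
    - [48, -1.5, -6.1, 4.5, 0, 0, 0]
    - [48, 0, 0, 0, 0, 0, 0]
    - [48, 0, 0, 0, 0, 0, 0]
    - [48, 0, 0, 0, 0, 0, 0]

```text
time_s: 15.17
tcp_pos: [0.542, -0.2275, 0.1238]
ee_rot: [[-0.232, -0.973, -0.001], [-0.973, 0.232, 0.0], [-0.0, 0.001, -1.0]]
wrist_force: [-4.7, 0.9, -0.2]
gripper_width: 0.521
gripper_force: 30.0
```

```bash
python3 - <<'E'
from h import *
s=sense();w=capture("wrist");a=capture("scene");print(s["tcp_pos"],loc(s["tcp_pos"][None]),s["wrist_force"],s["gripper_width"])
im=np.hstack([cv2.resize(w["frame"][100:300,180:390],(420,400),interpolation=3),cv2.resize(a["frame"][170:260,190:275],(378,400),interpolation=3)])
cv2.imwrite("pics/v5.png",im[:,:,::-1])
for p,n in((w,"w"),(a,"s")):
    W=cloud(p,s)
    for l in("loop_bar","lever"):
        for d in masks_of(l,p)[:2]:
            m=d["region"]&(p["z_map"]>0); L=loc(W[m])
            if len(L): print(n,l,round(d["p"],2),np.round(d["xy"]),len(L),np.percentile(L,[3,50,97],axis=0).round(4).tolist())
E
```

```text
[ 0.54198852 -0.22747708  0.12380704] [[-0.10616735 -0.00180129  0.12380704]] [-4.71329645  0.89850643 -0.19749196] 0.520520871693353
w loop_bar 0.64 [281. 258.] 319 [[-0.1561, -0.0237, -0.0008], [-0.1042, -0.0031, 0.1166], [-0.0733, 0.0194, 0.1851]]
w lever 0.84 [278. 236.] 2710 [[-0.1182, -0.0223, -0.0001], [-0.1021, -0.0017, 0.0814], [-0.0889, 0.0185, 0.1173]]
s lever 0.64 [238. 227.] 72 [[-0.0923, -0.0152, 0.0656], [-0.0834, -0.0025, 0.0686], [-0.0743, 0.0063, 0.0721]]
```

View pics/v5.png

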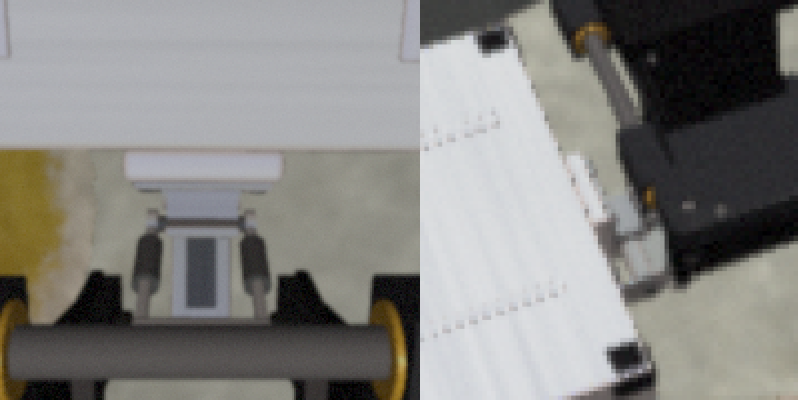

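The wrist crop (left) shows the bar still held square between the fingers at row 322, below the keeper at (203,165). Measure the keeper's lip and the bar.

```bash
python3 - <<'E'
from h import *
s=sense();w=capture("wrist");W=cloud(w,s);L=loc(W.reshape(-1,3)).reshape(W.shape)
g=cv2.cvtColor(np.ascontiguousarray(w["frame"]),cv2.COLOR_RGB2GRAY)
for c in (270,280,288):
    print(c)
    for r in range(172,268,3): print(r,(L[r,c]*1000).round(1),g[r,c],end=" | ")
    print()
E
```

```text
270
172 [-54.7   2.9 132.8] 156 | 175 [-56.7   3.  128.9] 158 | 178 [-58.    3.  129.4] 173 | 181 [-59.4   3.  129.4] 176 | 184 [-60.8   3.  129.1] 178 | 187 [-62.3   3.1 129. ] 170 | 190 [-64.3   3.1 126.2] 137 | 193 [-65.6   3.1 126.8] 137 | 196 [-72.7   3.9 101.8] 139 | 199 [-74.3   3.9 102.4] 142 | 202 [-75.8   3.8 103.5] 138 | 205 [-77.8   3.9 102.3] 140 | 208 [-79.3   3.8 103.4] 103 | 211 [-79.2   3.6 110. ] 72 | 214 [-80.1   3.6 112.9] 136 | 217 [-81.7   3.6 112.9] 136 | 220 [-95.8   4.8  73. ] 140 | 223 [-98.    4.8  73. ] 141 | 226 [-100.1    4.8   73.1] 139 | 229 [-101.5    4.7   75.2] 140 | 232 [-103.5    4.7   75.6] 140 | 235 [-105.2    4.7   77. ] 142 | 238 [-107.2    4.7   77.3] 140 | 241 [-109.1    4.7   78.1] 140 | 244 [-111.1    4.6   78.4] 142 | 247 [-112.8    4.6   79.5] 140 | 250 [-114.2    4.6   81.4] 142 | 253 [-116.5    4.6   81.1] 143 | 256 [-117.8    4.5   83. ] 137 | 259 [-104.6    3.5  116.4] 81 | 262 [-73.6   1.4 185.9] 60 | 265 [-73.6   1.4 187.9] 47 | 
280
172 [-54.8  -1.6 131.9] 160 | 175 [-56.7  -1.6 128.5] 159 | 178 [-57.9  -1.6 129.6] 173 | 181 [-59.
[... 1175 characters left out ...]
6] 143 | 202 [-75.7  -6.3 103.5] 140 | 205 [-77.6  -6.3 103. ] 139 | 208 [-79.4  -6.4 102.9] 112 | 211 [-79.1  -6.1 110.2] 70 | 214 [-80.   -6.1 112.8] 138 | 217 [-81.8  -6.1 112.7] 134 | 220 [-95.8  -7.5  72.8] 124 | 223 [-97.9  -7.5  73. ] 121 | 226 [-100.    -7.5   73.3] 120 | 229 [-101.3   -7.5   75.5] 118 | 232 [-103.    -7.4   76.9] 117 | 235 [-104.8   -7.4   77.7] 116 | 238 [-107.2   -7.5   77.1] 115 | 241 [-108.4   -7.4   79.6] 118 | 244 [-110.5   -7.5   79.7] 117 | 247 [-112.6   -7.5   79.9] 117 | 250 [-114.2   -7.5   81.1] 114 | 253 [-116.3   -7.5   81.4] 126 | 256 [-117.9   -7.5   82.6] 136 | 259 [-104.6   -6.3  116.2] 86 | 262 [-73.7  -3.8 185.6] 56 | 265 [-73.4  -3.8 188.1] 49 |
```

drive_tool:
  rows:
    - [48, -1.2, -5, 4, 0, 0, 0]
    - [48, -1.4, -6, 2.5, 0, 0, 0]
    - [48, -1.4, -6, 0, 0, 0, 0]
    - [48, -1.4, -6, 0, 0, 0, 0]
    - [48, -1.4, -6, 0, 0, 0, 0]

```text
time_s: 15.93
tcp_pos: [0.5347, -0.2566, 0.1298]
ee_rot: [[-0.232, -0.973, -0.002], [-0.973, 0.232, 0.001], [-0.001, 0.002, -1.0]]
wrist_force: [-5.1, 1.8, -5.3]
gripper_width: 0.522
gripper_force: 30.0
```

drive_tool:
  rows:
    - [48, -0.7, -2.5, 0, 0, 0, 0]
    - [48, 0, 0, 0, 0, 0, 0]
    - [48, 0, 0, -3, 0, 0, 0]
    - [48, 0, 0, -3, 0, 0, 0]
    - [48, 0, 0, 0, 0, 0, 0]

```text
time_s: 16.35
tcp_pos: [0.534, -0.2597, 0.125]
ee_rot: [[-0.232, -0.973, -0.002], [-0.973, 0.232, -0.0], [0.001, 0.002, -1.0]]
wrist_force: [-6.8, 1.4, -1.1]
gripper_width: 0.52
gripper_force: 30.0
```

```bash
python3 - <<'E'
from h import *
s=sense();w=capture("wrist");W=cloud(w,s);L=loc(W.reshape(-1,3)).reshape(W.shape)
print(loc(s["tcp_pos"][None])*1000,s["wrist_force"])
for c in (245,280,315):
    print(c)
    for r in range(205,268,3): print(r,(L[r,c]*1000).round(1),end=" | ")
    print()
E
```

```text
[[-72.97642038  -1.96430817 124.95029898]] [-6.7605854   1.41921096 -1.14988212]
245
205 [-37.1  14.6 131.8] | 208 [-38.2  14.5 133. ] | 211 [-39.8  14.6 132.4] | 214 [-41.4  14.7 132.1] | 217 [-42.6  14.6 132.8] | 220 [-44.3  14.7 132.4] | 223 [-45.8  14.8 132.3] | 226 [-47.3  14.8 132.3] | 229 [-48.6  14.8 132.7] | 232 [-50.6  15.  131.4] | 235 [-51.5  14.8 133.3] | 238 [-53.2  14.9 132.8] | 241 [-55.   15.  132.2] | 244 [-57.6  15.4 129.4] | 247 [-59.6  15.5 128.5] | 250 [-61.1  15.5 128.7] | 253 [-62.9  15.6 128.3] | 256 [-69.7  17.1 116.7] | 259 [-70.2  16.7 119.6] | 262 [-39.8   8.5 187.9] | 265 [-40.5   8.5 188.3] | 
280
205 [-36.9  -1.8 132. ] | 208 [-38.2  -1.9 132.6] | 211 [-39.6  -1.9 132.9] | 214 [-41.4  -1.9 131.8] | 217 [-42.4  -1.9 133.5] | 220 [-44.2  -1.9 132.4] | 223 [-46.   -1.9 131.2] | 226 [-47.1  -1.9 132.6] | 229 [-48.7  -1.9 132.3] | 232 [-50.1  -1.9 132.7] | 235 [-51.8  -1.9 132.1] | 238 [-53.4  -1.9 132.1] | 241 [-54.8  -2.  132.4] | 244 [-57.9  -2.  128.5] | 247 [-59.1  -2.  129.5] | 250 [-60.7  -2.  129.5] | 253 [-62.6  -2.  128.8] | 256 [-65.8  -2.  125.3] | 259 [-71.2  -2.1 117.1] | 262 [-39.6  -1.6 188. ] | 265 [-39.7  -1.6 189.8] | 
315
205 [-36.5 -18.1 133.2] | 208 [-38.4 -18.4 131.7] | 211 [-39.3 -18.1 133.8] | 214 [-41.1 -18.4 132.5] | 217 [-42.5 -18.4 132.9] | 220 [-44.3 -18.6 131.8] | 223 [-45.8 -18.6 131.8] | 226 [-47.2 -18.7 132. ] | 229 [-48.5 -18.6 132.8] | 232 [-49.8 -18.6 133.3] | 235 [-51.3 -18.6 133.4] | 238 [-52.7 -18.6 133.7] | 241 [-54.7 -18.9 132.4] | 244 [-57.7 -19.4 128.7] | 247 [-59.2 -19.4 129.1] | 250 [-60.6 -19.4 129.6] | 253 [-62.7 -19.6 128.4] | 256 [-70.5 -21.6 114.5] | 259 [-71.6 -21.4 116.2] | 262 [-39.8 -11.8 187.5] | 265 [-39.7 -11.6 189.7] |
```

drive_tool:
  rows:
    - [48, 0, 0, -2, 0, 0, 0]
    - [48, 0, 0, -2, 0, 0, 0]
    - [48, 0, 0, -2, 0, 0, 0]
    - [48, 0, 0, 0, 0, 0, 0]
    - [48, 0, 0, 0, 0, 0, 0]

```text
time_s: 16.82
tcp_pos: [0.534, -0.2595, 0.119]
ee_rot: [[-0.232, -0.973, -0.002], [-0.973, 0.232, -0.0], [0.001, 0.002, -1.0]]
wrist_force: [-6.6, 0.3, 1.3]
gripper_width: 0.52
gripper_force: 30.0
```

drive_tool:
  rows:
    - [48, 0, 0, -1, 0, 0, 0]
    - [48, 0, 0, -1, 0, 0, 0]
    - [48, 0, 0, -1, 0, 0, 0]
    - [48, 0, 0, 0, 0, 0, 0]
    - [48, 0, 0, 0, 0, 0, 0]

```text
time_s: 17.23
tcp_pos: [0.534, -0.2597, 0.1163]
ee_rot: [[-0.232, -0.973, -0.002], [-0.973, 0.232, -0.0], [0.001, 0.002, -1.0]]
wrist_force: [-7.3, 1.2, 2.6]
gripper_width: 0.517
gripper_force: 30.0
```

drive_tool:
  rows:
    - [48, 0, 0, -1, 0, 0, 0]
    - [48, 0, 0, -1, 0, 0, 0]
    - [48, 0, 0, 0, 0, 0, 0]
    - [48, 0, 0, 0, 0, 0, 0]
    - [48, 0, 0, 0, 0, 0, 0]

```text
time_s: 17.65
tcp_pos: [0.534, -0.2597, 0.1144]
ee_rot: [[-0.231, -0.973, -0.002], [-0.973, 0.231, -0.001], [0.001, 0.002, -1.0]]
wrist_force: [-7.5, -0.3, 3.2]
gripper_width: 0.521
gripper_force: 30.0
```

```bash
python3 - <<'E'
from h import *
s=sense();w=capture("wrist");W=cloud(w,s);L=loc(W.reshape(-1,3)).reshape(W.shape)
print(loc(s["tcp_pos"][None])*1000,s["wrist_force"])
for c in (240,245,280,315,320):
    print(c)
    for r in range(250,264,2): print(r,(L[r,c]*1000).round(1),end=" | ")
    print()
E
```

```text
[[-72.93514581  -1.90282699 114.37655463]] [-7.47299373 -0.25686371  3.23403894]
240
250 [-69.6  20.9  98.1] | 252 [ -2.6  -1.  256.1] | 254 [-71.6  20.8  99.1] | 256 [-69.2  19.7 107.3] | 258 [-69.8  19.5 108.6] | 260 [-70.2  19.3 110.3] | 262 [-40.1  10.1 176.6] | 
245
250 [-55.9  14.1 130.3] | 252 [-57.2  14.2 129.5] | 254 [-58.3  14.3 129.4] | 256 [-59.3  14.3 129.3] | 258 [-60.4  14.4 129.2] | 260 [-61.1  14.3 129.8] | 262 [-39.8   8.6 177.2] | 
280
250 [-55.   -1.8 132.3] | 252 [-57.9  -1.9 127.8] | 254 [-57.9  -1.9 130.1] | 256 [-59.3  -1.9 129.2] | 258 [-60.2  -1.9 129.5] | 260 [-61.6  -1.9 128.5] | 262 [-39.5  -1.6 177.6] | 
315
250 [-54.8 -17.5 132.6] | 252 [-57.  -18.  129.8] | 254 [-57.7 -17.9 130.5] | 256 [-59.3 -18.1 129. ] | 258 [-60.4 -18.2 128.8] | 260 [-60.8 -18.1 130. ] | 262 [-39.9 -11.8 176.8] | 
320
250 [-55.  -19.9 132.1] | 252 [-57.2 -20.3 129.2] | 254 [-58.1 -20.4 129.4] | 256 [-59.3 -20.5 129. ] | 258 [-60.3 -20.5 129.1] | 260 [-61.4 -20.6 128.9] | 262 [-39.6 -13.1 177.4] |
```

drive_tool:
  rows:
    - [48, 0, 0, -1, 0, 0, 0]
    - [48, 0, 0, -1, 0, 0, 0]
    - [48, 0, 0, 0, 0, 0, 0]
    - [48, 0, 0, 0, 0, 0, 0]
    - [48, 0, 0, 0, 0, 0, 0]

```text
time_s: 18.12
tcp_pos: [0.5341, -0.2598, 0.114]
ee_rot: [[-0.231, -0.973, -0.002], [-0.973, 0.231, -0.001], [0.001, 0.001, -1.0]]
wrist_force: [-10.2, 2.2, 10.2]
gripper_width: 0.522
gripper_force: 30.0
```

Bar is on the channel floor (10 N up, no more travel). Release and retreat out to the front.

drive_tool:
  rows:
    - [48, 0, 0, 2, 0, 0, 0]
    - [70, 0, 0, 0, 0, 0, 0]
    - [70, 0, 0, 0, 0, 0, 0]
    - [70, 0, 0, 0, 0, 0, 0]
    - [70, 0, 0, 0, 0, 0, 0]

```text
time_s: 18.53
tcp_pos: [0.5378, -0.2598, 0.1147]
ee_rot: [[-0.231, -0.973, 0.007], [-0.973, 0.231, -0.002], [0.0, -0.007, -1.0]]
wrist_force: [0.8, 0.7, 0.3]
gripper_width: 0.681
gripper_force: 0.0
```

drive_tool:
  rows:
    - [70, 0, 0, 10, 0, 0, 0]
    - [70, 0, 0, 25, 0, 0, 0]
    - [70, 0, 0, 35, 0, 0, 0]
    - [0, 0, 0, 30, 0, 0, 0]
    - [0, 9, 36, 0, 0, 0, 0]

```text
time_s: 18.95
tcp_pos: [0.548, -0.2278, 0.2219]
ee_rot: [[-0.236, -0.972, 0.016], [-0.972, 0.236, -0.006], [0.002, -0.017, -1.0]]
wrist_force: [2.0, 0.3, 1.0]
gripper_width: 0.619
gripper_force: 0.0
```

drive_tool:
  rows:
    - [0, 9, 36, 0, 0, 0, 0]
    - [0, 9, 36, 0, 0, 0, 0]
    - [0, 5, 20, 0, 0, 0, 0]
    - [0, 0, 0, 0, 0, 0, 0]
    - [0, 0, 0, 0, 0, 0, 0]

```text
time_s: 19.37
tcp_pos: [0.5683, -0.1299, 0.2143]
ee_rot: [[-0.229, -0.973, 0.003], [-0.973, 0.229, -0.0], [-0.0, -0.003, -1.0]]
wrist_force: [0.4, -0.9, -1.1]
gripper_width: 0.252
gripper_force: 0.0
```

```bash
python3 - <<'E'
from h import *
s=sense();w=capture("wrist");a=capture("scene");W=cloud(w,s);L=loc(W.reshape(-1,3)).reshape(W.shape)
print(loc(s["tcp_pos"][None])*1000,s["joints"].round(0),s["gripper_width"])
d=masks_of("lever",w); r0=[int(x) for x in d[0]["xy"]]; print(r0,d[0]["p"])
l=L.reshape(-1,3)*1000
for y0 in (-12,-4,8):
    m=(abs(l[:,1]-y0)<1.5)&(l[:,0]<-56)&(l[:,0]>-150)&(l[:,2]>8); q=l[m]; q=q[np.argsort(-q[:,0])]; print(y0,len(q),[tuple(v.round(0)[[0,2]]) for v in q[::max(1,len(q)//28)]])
for n in("loop_bar",):
    for d in masks_of(n,w)[:2]:
        m=d["region"]; print(n,d["p"],np.percentile(L[m],[3,50,97],axis=0).round(4).tolist())
r,c=r0; im=np.hstack([cv2.resize(w["frame"][0:200,170:390],(440,400),interpolation=3),cv2.resize(a["frame"][190:270,200:270],(350,400),interpolation=3)])
cv2.imwrite("pics/v6.png",im[:,:,::-1])
E
```

```text
[[-207.29191077    0.65315214  214.30967485]] [  3.  19.  -8.   0. -63. -16.] 0.2523591843740835
[283, 68] 0.63
-12 326 [(np.float64(-56.0), np.float64(130.0)), (np.float64(-57.0), np.float64(129.0)), (np.float64(-59.0), np.float64(129.0)), (np.float64(-61.0), np.float64(129.0)), (np.float64(-62.0), np.float64(129.0)), (np.float64(-63.0), np.float64(129.0)), (np.float64(-65.0), np.float64(127.0)), (np.float64(-66.0), np.float64(118.0)), (np.float64(-66.0), np.float64(123.0)), (np.float64(-66.0), np.float64(126.0)), (np.float64(-66.0), np.float64(124.0)), (np.float64(-66.0), np.float64(116.0)), (np.float64(-69.0), np.float64(102.0)), (np.float64(-73.0), np.float64(110.0)), (np.float64(-75.0), np.float64(63.0)), (np.float64(-76.0), np.float64(112.0)), (np.float64(-77.0), np.float64(111.0)), (np.float64(-78.0), np.float64(109.0)), (np.float64(-80.0), np.float64(112.0)), (np.float64(-81.0), np.float64(67.0)), (np.float64(-82.0), np.float64(108.0)), (np.float64(-85.0), np.float64(61.0)), (np.float64(-89.0), np.float64(62.0)), (np.float64(-92.0), np.float64(60.0)), (np.float64(-97.0), np.f
[... 1889 characters left out ...]
at64(115.0)), (np.float64(-67.0), np.float64(121.0)), (np.float64(-72.0), np.float64(109.0)), (np.float64(-74.0), np.float64(111.0)), (np.float64(-75.0), np.float64(64.0)), (np.float64(-76.0), np.float64(111.0)), (np.float64(-77.0), np.float64(67.0)), (np.float64(-78.0), np.float64(68.0)), (np.float64(-80.0), np.float64(67.0)), (np.float64(-82.0), np.float64(109.0)), (np.float64(-86.0), np.float64(63.0)), (np.float64(-90.0), np.float64(61.0)), (np.float64(-93.0), np.float64(58.0)), (np.float64(-101.0), np.float64(57.0)), (np.float64(-111.0), np.float64(54.0)), (np.float64(-121.0), np.float64(52.0))]
loop_bar 0.8 [[-0.0795, -0.0241, 0.108], [-0.0756, -0.002, 0.1105], [-0.0716, 0.0195, 0.113]]
```

View pics/v6.png

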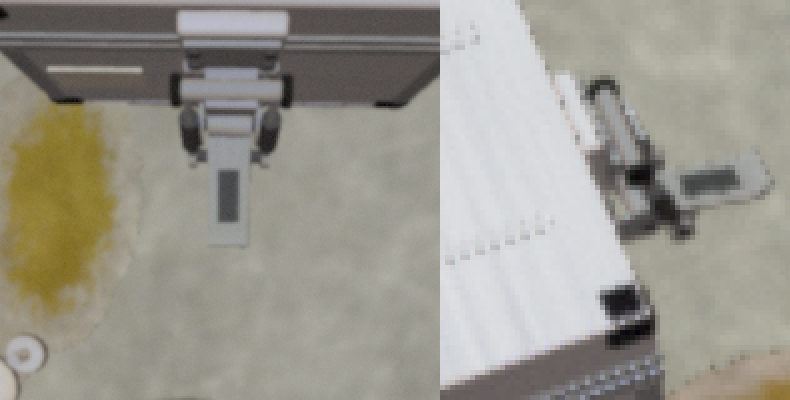

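The bar lies in the hook behind the lip (wrist crop (233,90)), the lever sticks out at about 1.3 rad with its end at (228,245). Now lean the tool 43° and come at the lever.

drive_tool:
  rows:
    - [0, -1.6, -5.5, -13.4, -0.104, 0.0254, 0]
    - [0, -1.6, -5.5, -13.4, -0.104, 0.0254, 0]
    - [0, -1.6, -5.5, -13.4, -0.104, 0.0254, 0]
    - [0, -1.6, -5.5, -13.4, -0.104, 0.0254, 0]
    - [0, -1.6, -5.5, -13.4, -0.104, 0.0254, 0]

```text
time_s: 19.98
tcp_pos: [0.5594, -0.1593, 0.1463]
ee_rot: [[-0.199, -0.973, -0.12], [-0.834, 0.233, -0.5], [0.514, 0.0, -0.858]]
wrist_force: [-0.0, -0.7, 0.3]
gripper_width: 0.006
gripper_force: 0.0
```

drive_tool:
  rows:
    - [0, -1.6, -5.5, -13.4, -0.104, 0.0254, 0]
    - [0, -1.6, -5.5, -13.4, -0.104, 0.0254, 0]
    - [0, 0, 0, 0, 0, 0, 0]
    - [0, 0, 0, 0, 0, 0, 0]
    - [0, 0, 0, 0, 0, 0, 0]

```text
time_s: 20.4
tcp_pos: [0.5565, -0.1699, 0.1202]
ee_rot: [[-0.171, -0.972, -0.161], [-0.714, 0.235, -0.66], [0.679, 0.002, -0.734]]
wrist_force: [-0.4, -1.1, -0.2]
gripper_width: 0.002
gripper_force: 0.0
```

```bash
python3 - <<'E'
from h import *
s=sense(); R=s["ee_rot"]; print(loc(s["tcp_pos"][None])*1000,s["joints"].round(0),s["gripper_width"]); print("tz",R[:2,2]@AX,R[:2,2]@AY,R[2,2],"tx",R[:2,0]@AX,R[2,0])
E
```

```text
[[-165.53285907   -1.3354725   120.16833261]] [ 13.  31. -30.  44. -60. -60.] 0.001501513458714337
tz 0.6793554032579225 -0.00011106652713552807 -0.7341087365821977 tx 0.7344555216263752 0.6790287649673337
```

drive_tool:
  rows:
    - [0, -2.4, -9.7, -11.2, 0, 0, 0]
    - [0, -2.4, -9.7, -11.2, 0, 0, 0]
    - [0, -2.4, -9.7, -11.2, 0, 0, 0]
    - [0, -2.3, -9.6, -11.2, 0, 0, 0]
    - [0, 0, 0, 0, 0, 0, 0]

```text
time_s: 20.82
tcp_pos: [0.5457, -0.2101, 0.0752]
ee_rot: [[-0.172, -0.971, -0.163], [-0.713, 0.237, -0.66], [0.68, 0.002, -0.733]]
wrist_force: [0.6, 0.1, 0.2]
gripper_width: 0.01
gripper_force: 0.0
```

drive_tool:
  rows:
    - [0, -0.1, -0.5, -4.9, 0, 0, 0]
    - [0, -0.1, -0.5, -4.9, 0, 0, 0]
    - [0, -0.1, -0.5, -4.9, 0, 0, 0]
    - [0, 0, 0, 0, 0, 0, 0]
    - [0, 0, 0, 0, 0, 0, 0]

```text
time_s: 21.23
tcp_pos: [0.5464, -0.2102, 0.0611]
ee_rot: [[-0.169, -0.972, -0.162], [-0.711, 0.234, -0.663], [0.683, 0.003, -0.731]]
wrist_force: [0.5, -4.8, 4.9]
gripper_width: 0.003
gripper_force: 2.9
```

drive_tool:
  rows:
    - [0, -0.4, -1.6, -3.9, 0, 0, 0]
    - [0, -0.4, -1.6, -3.9, 0, 0, 0]
    - [0, -0.4, -1.6, -3.9, 0, 0, 0]
    - [0, 0, 0, 0, 0, 0, 0]
    - [0, 0, 0, 0, 0, 0, 0]

```text
time_s: 21.65
tcp_pos: [0.5451, -0.2149, 0.0494]
ee_rot: [[-0.169, -0.972, -0.162], [-0.711, 0.234, -0.663], [0.683, 0.003, -0.731]]
wrist_force: [-0.8, -2.8, 6.0]
gripper_width: 0.005
gripper_force: 2.7
```

drive_tool:
  rows:
    - [0, -0.6, -2.5, -1.7, 0, 0, 0]
    - [0, -0.6, -2.5, -1.7, 0, 0, 0]
    - [0, -0.6, -2.5, -1.7, 0, 0, 0]
    - [0, 0, 0, 0, 0, 0, 0]
    - [0, 0, 0, 0, 0, 0, 0]

```text
time_s: 22.07
tcp_pos: [0.5437, -0.2212, 0.0426]
ee_rot: [[-0.168, -0.973, -0.16], [-0.714, 0.232, -0.661], [0.68, 0.003, -0.734]]
wrist_force: [0.6, 0.8, 0.8]
gripper_width: 0.006
gripper_force: 0.6
```

drive_tool:
  rows:
    - [0, -0.5, -2.2, -1.5, 0, 0, 0]
    - [0, -0.5, -2.2, -1.5, 0, 0, 0]
    - [0, -0.5, -2.2, -1.5, 0, 0, 0]
    - [0, 0, 0, 0, 0, 0, 0]
    - [0, 0, 0, 0, 0, 0, 0]

```text
time_s: 22.48
tcp_pos: [0.5407, -0.229, 0.0378]
ee_rot: [[-0.168, -0.972, -0.163], [-0.713, 0.234, -0.661], [0.681, 0.005, -0.732]]
wrist_force: [0.1, 0.4, 0.5]
gripper_width: 0.005
gripper_force: 0.0
```

drive_tool:
  rows:
    - [0, -0.5, -2.2, -0.5, 0, 0, 0]
    - [0, -0.5, -2.2, -0.5, 0, 0, 0]
    - [0, -0.5, -2.1, -0.5, 0, 0, 0]
    - [0, 0, 0, 0, 0, 0, 0]
    - [0, 0, 0, 0, 0, 0, 0]

```text
time_s: 22.9
tcp_pos: [0.5406, -0.2339, 0.037]
ee_rot: [[-0.168, -0.973, -0.159], [-0.714, 0.231, -0.661], [0.68, 0.003, -0.733]]
wrist_force: [-1.9, 8.6, 2.1]
gripper_width: 0.007
gripper_force: 4.0
```

```bash
python3 - <<'E'
from h import *
s=sense(); print(loc(s["tcp_pos"][None])*1000,s["wrist_force"])
w=capture("wrist");W=cloud(w,s);L=loc(W.reshape(-1,3)).reshape(W.shape)
for n in("lever","loop_bar"):
    for d in masks_of(n,w)[:2]: print(n,d["p"],d["xy"],np.percentile(L[d["region"]],[3,50,97],axis=0).round(4).tolist())
E
```

```text
[[-99.60760455  -1.60737234  36.96047381]] [-1.85961056  8.58772573  2.0804316 ]
lever 0.71 [279.9, 193.6] [[-0.0827, -0.0235, 0.0366], [-0.0784, -0.0023, 0.0862], [-0.0726, 0.0188, 0.1111]]
loop_bar 0.63 [281.2, 136.6] [[-0.0813, -0.0243, 0.1041], [-0.0774, -0.002, 0.109], [-0.0729, 0.0197, 0.1115]]
```

Snapped over, and now pressing on the home stop. Back off along the tool axis and check.

drive_tool:
  rows:
    - [0, -0.3, -1.2, 0, 0, 0, 0]
    - [0, 0, 0, 0, 0, 0, 0]
    - [0, 2, 7, 0, 0, 0, 0]
    - [0, 5, 20, 22, 0, 0, 0]
    - [0, 5, 22, 24, 0, 0, 0]

```text
time_s: 23.47
tcp_pos: [0.5498, -0.1879, 0.082]
ee_rot: [[-0.167, -0.972, -0.167], [-0.712, 0.236, -0.662], [0.682, 0.009, -0.731]]
wrist_force: [1.1, -0.5, -0.0]
gripper_width: 0.006
gripper_force: 0.0
```

drive_tool:
  rows:
    - [0, 5, 22, 24, 0, 0, 0]
    - [0, 5, 22, 24, 0, 0, 0]
    - [0, 5, 22, 24, 0, 0, 0]
    - [0, 0, 0, 0, 0, 0, 0]
    - [0, 0, 0, 0, 0, 0, 0]

```text
time_s: 23.88
tcp_pos: [0.5678, -0.12, 0.156]
ee_rot: [[-0.169, -0.973, -0.158], [-0.714, 0.232, -0.661], [0.68, 0.001, -0.733]]
wrist_force: [-1.1, 0.2, -0.4]
gripper_width: 0.007
gripper_force: 0.0
```

```bash
python3 - <<'E'
from h import *
s=sense(); print(loc(s["tcp_pos"][None])*1000,s["wrist_force"])
w=capture("wrist");a=capture("scene");W=cloud(w,s);L=loc(W.reshape(-1,3)).reshape(W.shape)
for n in("lever","loop_bar"):
    for d in masks_of(n,w)[:2]: print(n,d["p"],d["xy"],np.percentile(L[d["region"]],[3,50,97],axis=0).round(4).tolist())
l=L.reshape(-1,3); m=(abs(l[:,1]+.002)<.008)&(l[:,0]<-.06)&(l[:,0]>-.14)&(l[:,2]>.012)&(l[:,2]<.06); 
for z in range(12,60,6):
    k=m&(abs(l[:,2]*1000-z)<3); print(z,k.sum(),np.percentile(l[k][:,0],[5,50]).round(4) if k.any() else '')
for n,pp in(("screw_a",a),("tamper",a),("white_vial",a),("beaker",a)):
    A=cloud(pp)
    for d in masks_of(n,pp)[:1]: print(n,round(d["p"],2),np.round(d["xy"]),np.median(A[d["region"]],0).round(3))
im=np.hstack([cv2.resize(w["frame"],(480,360)),cv2.resize(a["frame"][120:360,130:343],(320,360))]); cv2.imwrite("pics/v7.png",im[:,:,::-1])
E
```

```text
[[-216.79074499   -2.16517235  156.00868319]] [-1.08025964  0.19344399 -0.44681517]
lever 0.93 [278.7, 157.2] [[-0.0832, -0.0228, 0.0133], [-0.0788, -0.0021, 0.0678], [-0.0725, 0.0178, 0.1109]]
loop_bar 0.75 [278.2, 123.7] [[-0.0809, -0.0242, 0.1045], [-0.0776, -0.0036, 0.1091], [-0.0731, 0.0201, 0.112]]
loop_bar 0.41 [283.3, 94.0] [[-0.0793, -0.0917, 0.0109], [-0.0548, -0.0024, 0.1295], [0.0451, 0.0866, 0.1337]]
12 49 [-0.0842 -0.0822]
18 48 [-0.0815 -0.0793]
24 39 [-0.0805 -0.0793]
30 48 [-0.0804 -0.0796]
36 42 [-0.08   -0.0794]
42 55 [-0.0802 -0.0793]
48 47 [-0.0795 -0.0788]
54 63 [-0.0795 -0.0786]
screw_a 0.46 [306. 295.] [ 0.703 -0.218  0.011]
tamper 0.54 [334. 268.] [ 0.71  -0.162  0.065]
white_vial 0.52 [284. 326.] [ 0.743 -0.297  0.044]
beaker 0.62 [336. 301.] [ 0.759 -0.192  0.044]
```

View pics/v7.png

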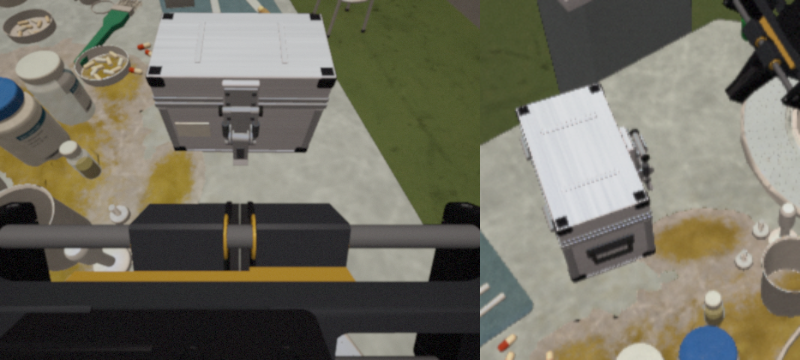

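The pictures show the lid shut, the loop hooked at (240,108) and the lever hanging flat at (240,145); depth puts it vertical within 0.03 rad. The bystanders have not moved. Handing in.

```bash
python3 -c "
from station import *
print(finish_job())"
```

```text
the job is handed in; nothing more can be done
None
```

The black-capped vial is down in the empty hole, the lid is shut, the loop bar is hooked behind the keeper's lip and the lever is snapped home; the job was handed in at about 24 s, and no verdict came back.

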